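Hold the spice grinder's lid at its pulse mark

ROBOT

A 7-joint arm with a two-finger parallel gripper is mounted at the origin on the work surface. World frame = base frame: x ahead of the robot, y to its left, z up, the work surface at z = 0. Lengths are in m, angles in rad, forces in N, time in s.
With the tool pointing down it reaches from about 0.425 to 0.925 m from the base axis. Payload 6.8 kg.
Tool frame: the origin (TCP) lies at the very end of the fingers, on their centre line; the grasp point (between the pads) lies 19 mm behind it (bot.grip_point_offset is the distance from the TCP to the grasp point, in m); z points along the fingers, y is the line along which they close (so a half turn about z gives the same grasp; the last joint's range is limited). The gripper opens to 85 mm and grips with 20 to 120 N. Pads are 22 mm wide; open, the fingers measure 114 mm over their backs; the gripper's body (76 mm by 85 mm) begins 54 mm behind the grasp point. The pads swing forward as they close: fully open they stand 13 mm farther back than shut.
Start: joints at [1.135, 0.477, 0.022, 1.555, -0.011, 1.109, -0.083], TCP at [0.217, -0.639, 0.231] pointing down, gripper open.
Joint ranges: [-2.96, 2.96], [-0.34, 2.1], [-1.41, 1.46], [0.24, 2.44], [-1.37, 4.51], [0.17, 1.92], [-2.96, 2.96]. Speed limits (rad/s): [2.39, 2.39, 3.14, 3.14, 3.14, 3.14, 3.14].

INTERFACE

Orientations are given as a 3x3 rotation matrix whose columns are the frame's x, y, z axes.
In Python, from rig import bot, solver, capture, camera_model, order gives the robot as it stands. The module is installed in compiled form; this text tells all that it offers. Calls block until the motion is done:
- bot.move_to(position, orientation): joint-space move of the TCP to a pose.
- bot.servo_line(position, vel=0.15, rotation=None, stop_force=None): straight line of the TCP; rotation=None keeps the orientation; vel is the mean speed in m/s. With stop_force (N) it stops when the force on the tool has changed by that much, and returns True; else False.
- bot.move_joints(angles): joint-space move.
- bot.gripper_to(opening, effort=None): opening from 0.0 (shut) to 1.0 (fully open); effort is the grip in N (None keeps the last); returns when the fingers have stopped.
- bot.sleep(seconds).
- solver.solve_ik(position, orientation): joint angles nearest the present ones, or None.
- bot.read_state(): the state.
- capture(name): name is "scene" or "top" or "wrist"; returns the picture (420x560x3 uint8, blue, green, red); there is no depth.
- camera_model(name): a dict with "K" (3x3 intrinsics, pixels), "k1" (the pictures are not rectified: a ray, as slopes to the right and down, at radius r is drawn at 1 + k1 r^2 times it, then the intrinsics apply), "position" and "rotation" of the camera in the world. Camera axes: x right, y down, z forward; pixel columns grow to the right and rows downward; lengths in m; the calibration is good to about 2 mm. A picture is of the moment at which its call begins: read the wrist's pose just before it. camera_model takes no time and is no camera call; for the wrist camera it gives the pose at the moment of the call.
A pose or a line that the arm cannot do raises bot.MotionError and nothing moves.
- order.close_job(): hands the job in; it is judged then, once.
The state is a dict: "time_s": time; "joint_pos": joint angles; "qvel": joint speeds; "tau": joint torques, N m; "ee_pos": TCP position; "ee_rot": TCP orientation; "force": force on the tool from outside, world axes, zero at the start; "torque": the same for the moment, N m; "grip_width": opening from 0.0 (shut) to 1.0 (fully open); "finger_force": force on a finger pad.
Only numpy, scipy, OpenCV 4.12 (cv2) and the standard library are available. Lean on these libraries where they do the work, as an engineer would, in place of code of your own. Each camera call takes 0.05 s, during which the arm holds its last target. There are 200 camera calls.

TASK

Lift the loose steel dust cover off the spice grinder by its wooden knob and set it down on the counter beside the grinder, knob up, without dropping it. Then put the black bayonet lid with the orange grip fully down into the grinder's mouth, white pointers at the white marks, and twist it clockwise (seen from above) until its pointers stand at the yellow pulse marks, halfway to the red lock marks; never let it reach lock. It is sprung and turns back when let go, so finish while still gripping the lid there, and leave the pumpkin, bowl and spice jar where they are.

Things in the scene. Friction and masses are not known exactly. Their poses are not given: they have to be found in the camera images.
- grinder: Spice grinder, fixed to the counter, position and yaw vary; z up. Upright steel cylinder 128 mm across at its foot, black collar 117 mm across on top, 105 mm high. Mouth, lip gaps and coloured marks are the same after half a turn. Origin: centre of its underside.
- mouth (a point): Centre of the grinder's mouth at the level of the collar's top, 105 mm up; axes as the grinder's. Hole 66 mm across, 34 mm deep, through a steel lip 9.5 mm thick. The lip has two gaps, centred on +x and -x, 34 degrees wide, out to radius 42 mm, that let the lid's lugs through; below the lip they can turn.
- yellow_mark (a point): A yellow mark on the collar's top (pulse), at radius 52 mm, 40 degrees clockwise seen from above from the white mark at the mouth's +x. A twin faces it across the mouth. White marks are at the mouth's +x and -x (the gaps); red marks (lock) another 40 degrees clockwise from yellow.
- drive_ring (a joint): Sprung ring under the lip. Its posts flank the lid's lugs with 5 degrees of play, so a lid turned clockwise takes it along 0.09 rad behind. 0 = rest, at the gaps; grows in rad clockwise from above. Lid at yellow: about 0.61; over 1.15 counts as reaching lock; end stop 1.35. The spring pulls back with 0.045 N m at 0 plus 0.15 N m per rad.
- cover: Loose steel dust cover, about 90 g, at first on the grinder's mouth. Origin: centre of its underside; z up. Spigot 56 mm across, 6 mm high (in the mouth: origin starts 6 mm below its level); disc 86 mm across, 6 mm thick; round wooden knob 24 mm across on the axis, 12 to 38 mm above the origin. On the counter it rests on the spigot, origin at height 0.
- lid: Loose bayonet lid, about 150 g, right way up on the counter left or right of the grinder, any yaw; the same after half a turn. Origin: centre of its underside; z up. Grey plug 61 mm across, 0 to 20 mm up; at its foot two lugs to +x and -x, 14 mm wide, 8 mm high, out to radius 39 mm; black cap 88 mm across, 20 to 28 mm up, white pointers at its +x and -x.
- lid_grip (a point): Middle of the lid's orange grip bar, 43 mm above the lid's underside, axes as the lid's. Bar 50 mm long along x, 16 mm wide along y, 30 mm high (28 to 58 mm above the underside). Fully seated, the cap rests on the collar and the lid's underside is 20 mm below the mouth's level; lugs not over the gaps stay up on the lip. Seated and turned it has 2 mm of lift.
- pumpkin: Bystander: small orange pumpkin, 93 mm across, 75 mm high with its stem, on the other side of the grinder from the lid. Origin: centre of its underside.
- bowl: Bystander: red plastic bowl, 130 mm across, 70 mm high, beyond the grinder. Origin: centre of its underside.
- spice_jar: Bystander: amber jar with a black cap, 52 mm across, 85 mm high, far right. Origin: centre of its underside.
Mind the look-alikes: they are no part of the job. What is meant by the cover is not turquoise, and is the larger of those in its own colour. What is shaped like the lid but green or turquoise is not meant.

How it is judged:
By the outcome, as a careful person would: the job done as asked, in the order asked, and still so for the second after the job is handed in, while the arm keeps its last pose, push and grip.
It also fails if it takes over 72 s, if anything falls off the work surface, if the arm or the gripper's body presses on something with over 40 N, if the wrist force passes 120 N, or if a joint passes its speed limit or range.

## Working session

There is one attempt and no reset: what is moved stays moved. The work goes in short steps, each a Python script; the robot and the scene stay as the last script left them, time stands still between calls to the robot, and variables do not carry over. Pictures are saved under pics/ and viewed, at most 10 in all, crops included, and the job is handed in when it is done.

```bash
mkdir -p pics; python3 - <<'E'
from rig import bot,capture,camera_model
import cv2,numpy as np
for n in ("scene","top"):
    cv2.imwrite(f"pics/{n}0.png",capture(n)); m=camera_model(n); print(n,m["K"].tolist() if hasattr(m["K"],'tolist') else m["K"],m["k1"],np.round(m["position"],4),np.round(m["rotation"],3).tolist())
s=bot.read_state(); print(s["time_s"],s["ee_pos"],np.round(s["ee_rot"],3).tolist(),s["grip_width"],bot.grip_point_offset)
E
```

```text
scene [[383.2555217663618, 0.0, 275.0217416939648], [0.0, 383.2555217663618, 214.74062670850006], [0.0, 0.0, 1.0]] -0.03720875592677021 [ 0.9962 -0.6583  0.7382] [[0.828, 0.387, -0.405], [0.56, -0.566, 0.605], [0.005, -0.728, -0.685]]
top [[436.08104534943874, 0.0, 276.31192143284926], [0.0, 436.08104534943874, 211.94155575666667], [0.0, 0.0, 1.0]] -0.019586897148574187 [ 0.3653 -0.0686  1.2097] [[0.045, -0.978, 0.202], [-0.999, -0.044, 0.008], [0.002, -0.202, -0.979]]
0.1 [ 0.21715661 -0.63856584  0.23043014] [[0.947, 0.322, -0.001], [0.322, -0.947, 0.002], [-0.0, -0.002, -1.0]] 1.0002404219710996 0.0187
```

View pics/top0.png

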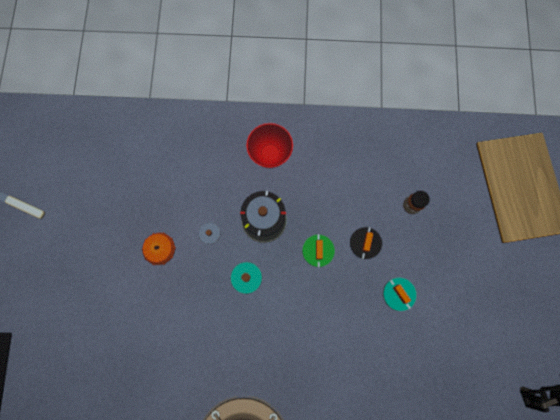

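View pics/scene0.png

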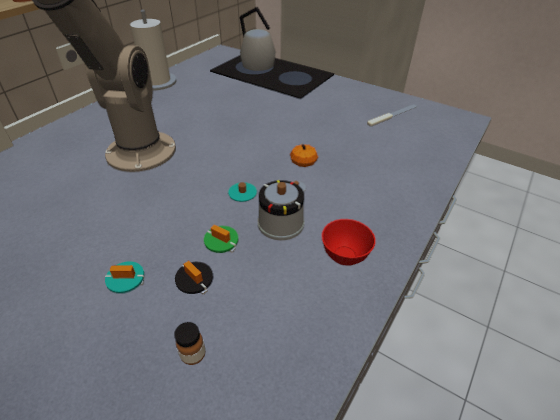

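The top view shows the grinder with the steel cover at (263,213), with white marks at (267,193) and (259,233). The black lid is at (366,243), the pumpkin at (158,248), the bowl at (270,145) and the jar at (417,202). The small steel cover at (208,233), the green and turquoise lids and the turquoise cover are decoys. The scene view agrees: grinder at (281,208), lid at (194,277).

```bash
cat > h.py <<'E'
import numpy as np,cv2
from rig import bot,solver,capture,camera_model,order
def shot(name,f=None):
    m=camera_model(name); im=capture(name)
    if f: cv2.imwrite(f"pics/{f}.png",im)
    return im,m
def cast(m,px,z):
    px=np.atleast_2d(np.array(px,float)); K=np.array(m["K"])
    d=cv2.undistortPoints(px.reshape(-1,1,2),K,np.array([m["k1"],0,0,0.])).reshape(-1,2)
    r=np.c_[d,np.ones(len(d))]@np.array(m["rotation"]).T; p=np.array(m["position"])
    return p+r*((z-p[2])/r[:,2])[:,None]
def proj(m,P):
    P=np.atleast_2d(np.array(P,float)); R=np.array(m["rotation"]); c=(P-m["position"])@R
    s=c[:,:2]/c[:,2:]; s*=1+m["k1"]*(s**2).sum(1)[:,None]; K=np.array(m["K"]); return s*[K[0,0],K[1,1]]+K[:2,2]
RANGE=dict(white=((0,0,150),(180,70,255)),yellow=((22,120,110),(34,255,255)),orange=((5,150,130),(17,255,255)),
  red=((170,150,90),(180,255,255)),red2=((0,150,90),(4,255,255)),wood=((3,60,30),(18,200,150)))
def blobs(im,col,c,r,amin=3):
    h=cv2.cvtColor(im,cv2.COLOR_BGR2HSV); k=cv2.inRange(h,*RANGE[col]); d=np.zeros_like(k)
    cv2.circle(d,tuple(int(round(v)) for v in c),int(r),255,-1); n,_,s,ce=cv2.connectedComponentsWithStats(k&d)
    return [(int(s[i,4]),ce[i]) for i in range(1,n) if s[i,4]>=amin]
def yawR(a):  # tool down; tool y (closing line) at world angle a
    y=np.array([np.cos(a),np.sin(a),0]); z=np.array([0,0,-1.]); return np.c_[np.cross(y,z),y,z]
E
python3 - <<'E'
from h import *
for n,g,l in (("top",(263,213),(366,243)),("scene",(281,200),(194,275))):
    im,m=shot(n)
    for col,c,r,z in (("white",g,28,.105),("yellow",g,28,.105),("red",g,28,.105),("red2",g,28,.105),("wood",g,16,.137),("white",l,22,.028),("orange",l,20,.058)):
        print(n,col,[(a,np.round(p,1).tolist(),np.round(cast(m,p,z)[0,:2],4).tolist()) for a,p in blobs(im,col,c,r)])
im,m=shot("top"); 
for nm,p,z in (("pump",(158,248),.05),("bowl",(270,145),.07),("small",(208,233),.01),("jar",(417,202),.085),("green",(319,250),.03)): print(nm,cast(m,p,z)[0].round(3))
cv2.imwrite("pics/z.png",cv2.resize(im[180:280,220:400],None,fx=4,fy=4,interpolation=cv2.INTER_CUBIC))
print(camera_model("wrist"),bot.read_state()["ee_pos"])
E
```

```text
top white [(7, [266.4, 192.3], [0.6443, -0.0319]), (6, [258.7, 232.8], [0.5365, -0.0174])]
top yellow [(9, [278.3, 199.7], [0.6259, -0.0639]), (10, [246.5, 225.5], [0.5541, 0.0149])]
top red [(3, [282.0, 211.3], [0.5954, -0.0747]), (4, [284.5, 213.0], [0.5913, -0.0813])]
top red2 [(7, [282.7, 212.3], [0.5929, -0.0766]), (7, [242.4, 212.4], [0.5878, 0.0274])]
top wood [(60, [262.2, 210.6], [0.5882, -0.0247])]
top white [(3, [363.0, 256.0], [0.4977, -0.3])]
top orange [(100, [368.0, 241.2], [0.5343, -0.3073])]
scene white [(5, [265.4, 184.6], [0.5357, -0.0173]), (4, [297.0, 202.5], [0.6418, -0.031])]
scene yellow [(7, [278.0, 181.0], [0.5546, 0.0142]), (11, [284.3, 207.5], [0.6258, -0.0646])]
scene red []
scene red2 [(4, [291.5, 183.0], [0.5888, 0.0273]), (14, [269.8, 205.7], [0.5925, -0.0792])]
scene wood [(75, [281.3, 188.9], [0.6011, -0.0414])]
scene white [(3, [203.0, 285.0], [0.5714, -0.3155]), (6, [203.8, 291.0], [0.5839, -0.3268])]
scene orange [(122, [191.8, 268.3], [0.5374, -0.3096])]
pump [0.492 0.252 0.05 ]
bowl [ 0.788 -0.034  0.07 ]
small [0.544 0.128 0.01 ]
jar [ 0.641 -0.432  0.085]
green [ 0.508 -0.18   0.03 ]
{'K': array([[353.23250958,   0.        , 273.83735067],
       [  0.        , 353.23250958, 209.01803339],
       [  0.        ,   0.        ,   1.        ]]), 'k1': -0.04063367899966202, 'position': array([ 0.28986953, -0.61420569,  0.37403168]), 'rotation': array([[ 0.32142026, -0.90347173, -0.28359804],
       [-0.94693511, -0.3072059 , -0.09454327],
       [-0.00170582,  0.29893706, -0.9542713 ]])} [ 0.21725602 -0.6388095   0.23083743]
```

View pics/z.png

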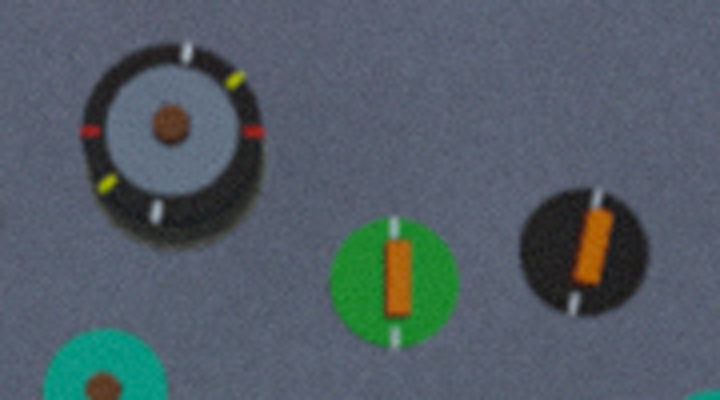

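```bash
python3 - <<'E'
from h import *
C=np.array([.590,-.0248]); y=np.deg2rad(-7.7)
for k in (90,-90):
    for nm,p,a in (("g",[*C,.112],y),("gt",[*C,.12],y-np.deg2rad(45)),("lid",[.535,-.308,.03],y-.1),("place",[.66,.13,.02],y)):
        q=solver.solve_ik(np.array(p),yawR(a+np.deg2rad(k))); print(k,nm,None if q is None else np.round(q,2))
E
```

```text
90 g [ 0.46  0.58 -0.71  1.83  0.47  0.91  0.98]
90 gt [ 0.43  0.55 -0.65  1.83  0.41  0.9   0.24]
90 lid [ 0.81  0.69 -0.53  1.81  0.48  0.77  1.36]
90 place [ 0.22  0.85 -0.76  1.66  0.7   0.93  0.63]
-90 g [ 0.13  0.49 -0.26  1.85  0.17  0.82 -1.91]
-90 gt [ 0.    0.47 -0.09  1.86  0.05  0.82 -2.6 ]
-90 lid [ 0.42  0.63  0.01  1.84 -0.01  0.68 -1.38]
-90 place [-0.08  0.73 -0.29  1.68  0.28  0.77 -2.21]
```

```bash
python3 - <<'E'
from h import *
R=yawR(np.deg2rad(82.3)); T=lambda:round(bot.read_state()["time_s"],2)
bot.move_to([.590,-.0248,.21],R); print(T()); shot("wrist","w1")
bot.gripper_to(.6,40)
print(bot.servo_line([.590,-.0248,.112],vel=.1,stop_force=8),bot.read_state()["ee_pos"],T())
bot.gripper_to(0,40); s=bot.read_state(); print(s["grip_width"]*85,s["finger_force"],s["force"],T())
bot.servo_line([.590,-.0248,.20],vel=.12); s=bot.read_state(); print(s["grip_width"]*85,s["force"],T())
shot("scene","s1")
E
```

```text
2.8
False [ 0.59059386 -0.02467459  0.11272082] 4.42
22.49416139491777 39.281723499298096 [-0.48018893  0.22315837  5.04301915] 4.78
22.462828945771278 [ 0.00799554  0.73790421 -1.47271608] 5.67
```

View pics/s1.png

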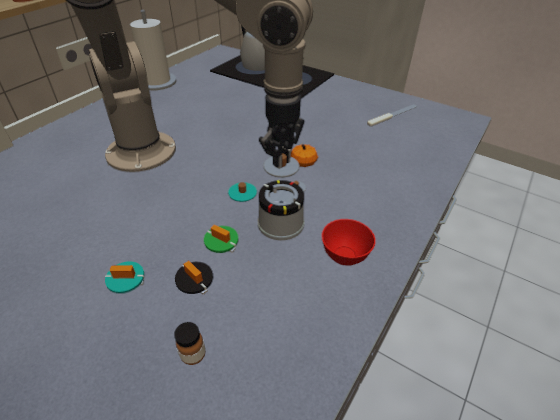

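The cover hangs level from the gripper at (281,165) and the mouth at (281,197) is open.

```bash
python3 - <<'E'
from h import *
T=lambda:round(bot.read_state()["time_s"],2)
P=[.66,.13]
bot.servo_line([*P,.20],vel=.2); bot.servo_line([*P,.03],vel=.13)
print(bot.servo_line([*P,.010],vel=.02,stop_force=3),bot.read_state()["ee_pos"],bot.read_state()["force"],T())
bot.gripper_to(.55,40); bot.sleep(.2)
bot.servo_line([*P,.15],vel=.12); print(T())
# look at mouth then lid from equal relative poses
a=np.deg2rad(82.3)
bot.move_to([.59,-.0248,.25],yawR(a)); im,m=shot("wrist","wg"); print(T())
print(proj(m,[.59,-.0248,.105]))
for c in("white","yellow","red2"): print(c,[(k,np.round(p,1).tolist(),np.round(cast(m,p,.105)[0,:2],4).tolist()) for k,p in blobs(im,c,proj(m,[.59,-.0248,.105])[0],170,15)])
bot.gripper_to(1.0)
bot.move_to([.535,-.308,.20],yawR(a)); im,m=shot("wrist","wl"); print(T())
q=proj(m,[.535,-.308,.04])[0]; print(q)
for c,z in(("white",.028),("orange",.058)): print(c,[(k,np.round(p,1).tolist(),np.round(cast(m,p,z)[0,:2],4).tolist()) for k,p in blobs(im,c,q,130,15)])
shot("top","t2")
v=np.hstack([cv2.imread("pics/wg.png"),cv2.imread("pics/wl.png"),cv2.imread("pics/t2.png")]); cv2.imwrite("pics/v.png",np.vstack([cv2.resize(v[:,:1120],(800,300)),cv2.resize(v[:,1120:],(400,300)).repeat(2,1)])[:600])
E
```

```text
True [0.65979008 0.12992582 0.01381702] [-0.0910666   0.32598787  5.62386118] 8.94
10.79
11.65
[[271.8304549  193.74147878]]
white [(58314, [273.3, 175.4], [0.5746, -0.0215]), (124, [273.0, 128.6], [0.5369, -0.0166]), (7165, [273.0, 189.4], [0.5864, -0.0233]), (90, [194.7, 307.9], [0.69, -0.1115]), (87, [353.1, 308.0], [0.71, 0.0359])]
yellow [(131, [315.4, 144.9], [0.5543, 0.0157]), (101, [234.6, 238.4], [0.6256, -0.0625])]
red2 [(117, [335.4, 183.0], [0.5879, 0.0291]), (109, [212.2, 204.1], [0.5922, -0.0762]), (4703, [285.8, 337.1], [0.7336, -0.0307])]
13.29
[270.69619513 187.62678793]
white [(44258, [266.4, 190.5], [0.5401, -0.3127])]
orange [(269, [273.0, 188.9], [0.5319, -0.3055])]
```

View pics/v.png

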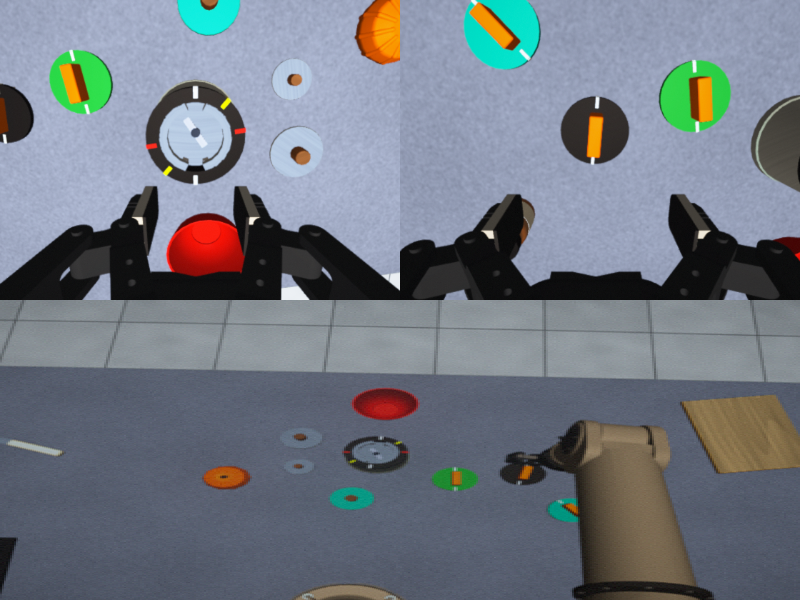

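The steel cover stands knob-up on the counter at (297,153) in the left panel. The mouth is open at (195,135). The black lid is directly below the gripper at (595,135) in the right panel.

```bash
cat >> h.py <<'E'
def lidmeas(im,m,c,z0=0.,r=60):
    h=cv2.cvtColor(im,cv2.COLOR_BGR2HSV); d=np.zeros(h.shape[:2],np.uint8); cv2.circle(d,tuple(int(v) for v in c),r,255,-1)
    o=cv2.inRange(h,(5,150,190),(24,255,255))&d
    k=max(cv2.findContours(o,cv2.RETR_EXTERNAL,cv2.CHAIN_APPROX_NONE)[0],key=cv2.contourArea)
    b=cast(m,cv2.boxPoints(cv2.minAreaRect(k)),z0+.058)[:,:2]
    e1,e2=b[1]-b[0],b[2]-b[1]; L=e1 if np.hypot(*e1)>np.hypot(*e2) else e2
    out=dict(bar=b.mean(0).round(4),len=round(float(np.hypot(*e1)),4),wid=round(float(np.hypot(*e2)),4),yaw=round((np.degrees(np.arctan2(L[1],L[0]))+90)%180-90,1))
    w=cv2.inRange(h,(0,0,215),(180,70,255))&d; n,_,s,ce=cv2.connectedComponentsWithStats(w)
    out["white"]=[(int(s[i,4]),ce[i].round(1).tolist(),cast(m,ce[i],z0+.028)[0,:2].round(4).tolist()) for i in range(1,n) if s[i,4]>15]
    return out
E
python3 - <<'E'
from h import *
m=camera_model("wrist"); print(lidmeas(cv2.imread("pics/wl.png"),m,(271,188)),bot.read_state()["ee_pos"])
g=cv2.imread("pics/wg.png"); h=cv2.cvtColor(g,cv2.COLOR_BGR2HSV); w=cv2.inRange(h,(0,0,235),(180,40,255))
n,_,s,ce=cv2.connectedComponentsWithStats(w); print([(s[i,4],ce[i].round(1)) for i in range(1,n) if s[i,4]>40])
E
```

```text
{'bar': array([ 0.5347, -0.3064]), 'len': 0.0492, 'wid': 0.0152, 'yaw': np.float64(-12.7), 'white': [(67, [275.6, 143.3], [0.4986, -0.2986]), (43, [269.2, 224.9], [0.574, -0.3145])]} [ 0.53633704 -0.30557286  0.20064214]
[(np.int32(58), array([100.7,  77.1])), (np.int32(104), array([273.2, 128.9])), (np.int32(50), array([121.6, 152.4])), (np.int32(182), array([264.3, 173.2])), (np.int32(170), array([281.8, 197.7])), (np.int32(65), array([273., 252.])), (np.int32(54), array([195.2, 308.2])), (np.int32(57), array([352.5, 308.4])), (np.int32(226), array([553.6, 391.5])), (np.int32(536), array([409.8, 411.5]))]
```

```bash
python3 - <<'E'
from h import *
T=lambda:round(bot.read_state()["time_s"],2)
L=[.535,-.3063]; R=yawR(np.deg2rad(77.6))
bot.gripper_to(.6,70)
bot.servo_line([*L,.10],vel=.12,rotation=R); bot.sleep(.2)
print(bot.servo_line([*L,.032],vel=.08,stop_force=8)); bot.sleep(.2)
im,m=shot("wrist"); print(lidmeas(im,m,proj(m,[*L,.04])[0])); print(bot.read_state()["ee_pos"])
bot.gripper_to(0,70); s=bot.read_state(); print(s["grip_width"]*85,s["finger_force"],s["ee_pos"],s["force"],T())
im,m=shot("wrist","w5"); print(lidmeas(im,m,proj(m,[*L,.04])[0]))
bot.servo_line([*L,.16],vel=.12); bot.sleep(.3); im,m=shot("wrist","w6"); s=bot.read_state(); print(s["ee_pos"],s["ee_rot"][:,1],s["force"],T())
print(lidmeas(im,m,proj(m,[*L,.168])[0],s["ee_pos"][2]-.032))
E
```

```text
False
{'bar': array([ 0.5307, -0.3059]), 'len': 0.0151, 'wid': 0.0419, 'yaw': np.float64(-11.5), 'white': []}
[ 0.53525005 -0.30649957  0.03248908]
14.69627164115386 68.37021231651306 [ 0.53510969 -0.30645562  0.03218361] [-0.2693208  -0.81965445  2.31435988] 16.62
{'bar': array([ 0.5309, -0.3052]), 'len': 0.0151, 'wid': 0.0418, 'yaw': np.float64(-11.4), 'white': [(50, [244.3, 303.1], [0.5489, -0.3237]), (48, [303.1, 303.3], [0.5551, -0.2962])]}
[ 0.53490302 -0.30620251  0.15967505] [2.14684743e-01 9.76683356e-01 2.90370268e-04] [ 0.18769998  0.33356749 -1.31366447] 18.23
{'bar': array([ 0.5309, -0.3049]), 'len': 0.0151, 'wid': 0.0418, 'yaw': np.float64(-11.3), 'white': [(50, [244.3, 303.1], [0.5485, -0.3233]), (48, [303.1, 303.3], [0.5546, -0.2959])]}
```

View pics/w6.png

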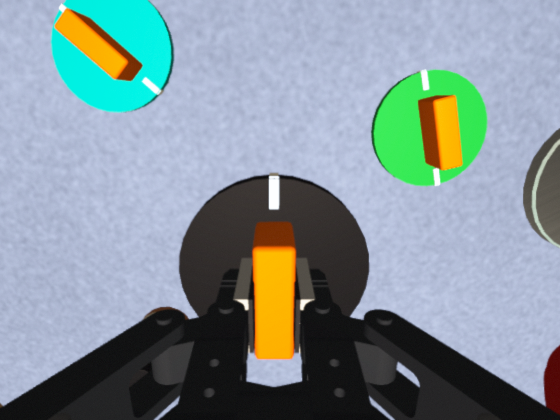

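The lid is held level, with the bar between the pads (top face rows 248–359, columns 253–295) and the near white pointer at (274,192).

```bash
python3 - <<'E'
from h import *
im=cv2.imread("pics/w6.png"); m=camera_model("wrist"); s=bot.read_state(); z=s["ee_pos"][2]-.032; R=s["ee_rot"]
loc=lambda p,zz:((cast(m,p,zz)-s["ee_pos"])@R).round(4)[:,:2].tolist()
print("bar",loc([(274,303.5)],z+.058),"ends",loc([(274,248),(274,359)],z+.058),"sides",loc([(253.5,300),(294.5,300)],z+.058))
print("pointer",loc([(274,192)],z+.028))
g=cv2.imread("pics/w6.png"); print(lidmeas(im,m,(274,290),z,110))
# grinder centre & white marks through wg picture were at TCP ~(.59,-.0248,.25): y-bias check with knob-free ring
E
```

```text
bar [[0.0016, 0.0004]] ends [[0.0246, 0.0004], [-0.0242, 0.0003]] sides [[0.0032, -0.0074], [0.0032, 0.0081]]
pointer [[0.0376, 0.0004]]
{'bar': array([ 0.5344, -0.3057]), 'len': 0.0151, 'wid': 0.0486, 'yaw': np.float64(-11.3), 'white': [(280, [273.5, 194.4], [0.4993, -0.2982]), (927, [371.1, 280.3], [0.5496, -0.2625]), (78, [175.1, 250.2], [0.5152, -0.3475]), (117, [171.5, 269.2], [0.524, -0.352]), (432, [178.1, 298.8], [0.5397, -0.3537]), (50, [244.3, 303.1], [0.5486, -0.3233]), (48, [303.1, 303.3], [0.5548, -0.296]), (1018, [275.2, 370.1], [0.5905, -0.3174])]}
```

```bash
python3 - <<'E'
from h import *
T=lambda:round(bot.read_state()["time_s"],2)
G=[.590,-.0242]; R=yawR(np.deg2rad(82.3))
bot.servo_line([.535,-.3063,.18],vel=.15); bot.servo_line([*G,.18],vel=.2,rotation=R); bot.servo_line([*G,.142],vel=.06); bot.sleep(.4)
print(bot.read_state()["ee_pos"],bot.read_state()["force"])
hit=bot.servo_line([*G,.115],vel=.02,stop_force=8); s=bot.read_state(); print(hit,s["ee_pos"],s["force"],s["torque"],T())
shot("scene","s7"); im=cv2.imread("pics/s7.png")[120:280,200:370]; cv2.imwrite("pics/s7z.png",cv2.resize(im,None,fx=3.5,fy=3.5,interpolation=cv2.INTER_CUBIC))
E
```

```text
[ 0.59007121 -0.02422919  0.14217174] [-0.50013511 -0.19433831 -1.31645297]
True [ 0.58991368 -0.02427558  0.11716766] [-0.28040726 -0.6753273   4.58587107] [0.08676743 0.12932788 0.05423959] 22.42
```

View pics/s7z.png

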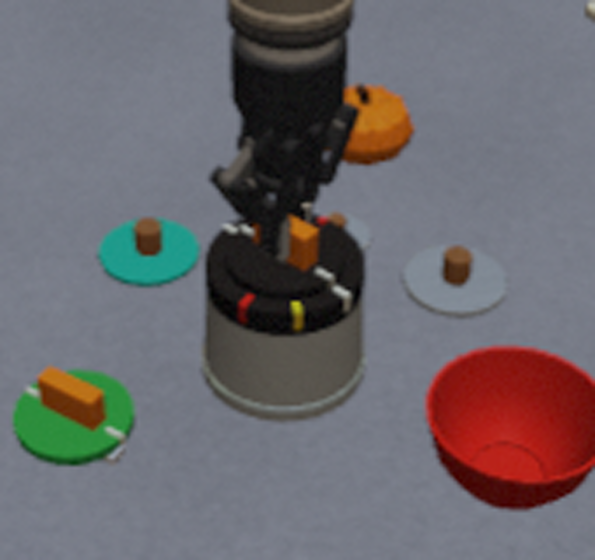

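The lid is seated: TCP at 0.1172 m, against the expected 0.117. The pointer at (323,273) lines up with the white mark at (343,297). Next is the twist, in small steps.

```bash
python3 - <<'E'
from h import *
T=lambda:round(bot.read_state()["time_s"],2)
G=[.590,-.0242,.1172]; bot.gripper_to(0,90)
for d in (8,16,24,32,40):
    bot.servo_line(G,vel=.03,rotation=yawR(np.deg2rad(82.3-d))); s=bot.read_state()
    print(d,T(),np.degrees(np.arctan2(s["ee_rot"][1,1],s["ee_rot"][0,1])).round(2),s["torque"].round(3),s["force"].round(1),s["ee_pos"].round(4),np.abs(s["qvel"]).max().round(2))
bot.sleep(.5); s=bot.read_state(); print(np.degrees(np.arctan2(s["ee_rot"][1,1],s["ee_rot"][0,1])).round(2),s["torque"].round(3),s["grip_width"]*85)
im,m=shot("wrist","w8"); shot("scene","s8")
print(lidmeas(im,m,(274,290),.085,110))
for c in("yellow","red2"): print(c,[(k,p.round(1).tolist(),cast(m,p,.105)[0,:2].round(4).tolist()) for k,p in blobs(im,c,(274,250),200,15)])
z=cv2.imread("pics/s8.png")[150:250,240:330]; cv2.imwrite("pics/v8.png",np.hstack([cv2.resize(im,(480,360)),cv2.resize(z,(320,360),interpolation=cv2.INTER_CUBIC)]))
E
```

```text
8 22.98 74.49 [ 0.185  0.017 -0.043] [0.1 0.4 0.7] [ 0.5902 -0.0239  0.1173] 0.01
16 23.27 66.58 [ 0.21  -0.007 -0.003] [0.2 0.8 0.5] [ 0.5902 -0.024   0.1173] 0.01
24 23.56 58.62 [ 0.214 -0.123  0.03 ] [0.5 0.  0.8] [ 0.5902 -0.0241  0.1173] 0.0
32 23.85 50.63 [ 0.131 -0.08   0.032] [-0.1  0.7  1.7] [ 0.5901 -0.0242  0.1173] 0.0
40 24.14 42.64 [ 0.152 -0.048  0.086] [-0.4  0.7  1.6] [ 0.5901 -0.0242  0.1173] 0.0
42.34 [0.224 0.021 0.258] 14.547674766874316
{'bar': array([ 0.5898, -0.0234]), 'len': 0.0155, 'wid': 0.0496, 'yaw': np.float64(-46.6), 'white': [(289, [273.4, 194.2], [0.5654, 0.0032]), (69, [244.6, 302.7], [0.5912, -0.0457]), (65, [303.3, 302.6], [0.612, -0.0268]), (20, [381.5, 305.2], [0.641, -0.0026]), (1151, [274.0, 372.6], [0.6296, -0.0669])]}
yellow [(450, [273.5, 152.3], [0.554, 0.0158]), (3935, [273.8, 303.8], [0.6054, -0.0405])]
red2 [(367, [349.3, 181.0], [0.588, 0.0292]), (525, [442.8, 331.2], [0.6825, 0.0066]), (202, [408.3, 374.8], [0.6905, -0.0243]), (23, [385.5, 413.3], [0.7019, -0.0511])]
```

View pics/v8.png

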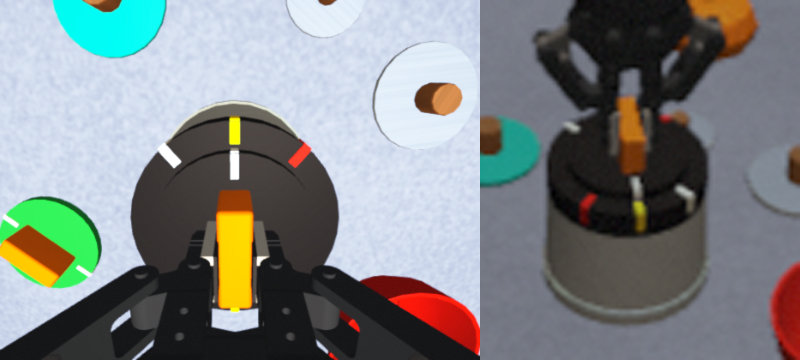

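The wrist view shows the pointer at (273.4,194) in line with the yellow mark at (273.5,152), and the scene view agrees. The lid is seated and gripped, the cover is knob-up on the counter, and the bystanders have not moved.

```bash
python3 -c "
from rig import order
print(order.close_job())"
```

```text
the job is handed in; nothing more can be done
None
```

The job is handed in: the dust cover stands knob-up on the counter, and the lid is fully seated and still gripped, with its pointers at the yellow pulse marks (never near lock), at about 25 s on the robot's clock.

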